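Slide a brake pad under the spring clip of a wear fixture

ROBOT

A 7-joint arm with a two-finger parallel gripper is mounted at the origin on the work surface. World frame = base frame: x ahead of the robot, y to its left, z up, the work surface at z = 0. Lengths are in m, angles in rad, forces in N, time in s.
With the tool pointing down it reaches from about 0.35 to 0.9 m from the base axis. Payload 7.2 kg.
Tool frame: the origin (TCP) lies midway between the tips of the shut fingers; the grasp point (between the pads) lies r.tcp_to_grasp behind it (r.tcp_to_grasp is the distance from the TCP to the grasp point, in m); z points along the fingers, y is the direction in which the jaws open and shut (so a half turn about z gives the same grasp; the last joint's range is limited). The gripper opens to 88 mm and grips with 3 to 60 N. Pads are 20 mm wide; open, the fingers measure 115 mm over their backs; the gripper's body (75 mm by 178 mm) begins 61 mm behind the grasp point.
Start: joints at [1.179, 0.411, -0.013, 1.596, 0.006, 1.134, -0.082], TCP at [0.199, -0.593, 0.223] pointing down, gripper open.
Joint ranges: [-2.95, 2.95], [-0.29, 1.99], [-1.47, 1.44], [0.14, 2.54], [-1.03, 4.17], [0.13, 1.85], [-2.86, 2.86]. Speed limits (rad/s): [2.39, 2.39, 3.01, 3.01, 3.14, 3.14, 3.14].

INTERFACE

Orientations are given as a rotation vector (axis times angle).
In Python, from rig import r gives the robot as it stands.
- The arm moves only by the tool carry_out, never from a script. Its argument "targets" is a list of rows, each an object with "translation": the shift along the tool's x, y, z in mm, a list of three; "yaw": the turn about the tool's z in rad. In form: [{"translation": [dx, dy, dz], "yaw": yaw}, ...]. A call has 1 to 20 rows; each row shifts and turns the commanded pose from where the row before left it, along the tool's axes as they then stand; what a row does not reach is not made up. A row lasts 1/10 s, in which the tool goes at most 50 mm and 8.59 degrees, less where a joint would pass 70% of its speed; a pose out of reach is approached as far as the arm can. A call is refused whole if a number of a shift passes 50 or a number of a turn 0.15, either way. A call with a gripper value outside its range is refused whole. "grip" is the closure in counts, from 0 (fully open) to 255 (shut), set as the call begins (left out, the last holds). The fingers move at their own pace and stop on an object; "grip_force" is the grip in N (left out, the last holds). Time passes only in rows, so rows that do not move let the fingers close. It gives the time, the measured TCP pose, the force and the opening at its end, in the units of the state.
- r.observe(): the state, without advancing time (a new reading comes with each control period).
- r.read_camera(name): name is "scene" or "top" or "wrist"; returns the picture (420x560x3 uint8, red, green, blue); there is no depth.
- r.camera_model(name): a dict with "intrinsics" (3x3 intrinsics, pixels), "origin" and "attitude" of the camera in the world; the wrist camera has in their place "mount" (4x4, takes a point from camera to tool coordinates, whose origin is the TCP and whose axes are the flange's). Camera axes: x right, y down, z forward; pixel columns grow to the right and rows downward; lengths in m; the calibration is good to about 2 mm. A picture is of the moment at which its call begins: read the wrist's pose just before it. camera_model takes no time and is no camera call.
- r.sign_off(): hands the job in, once; it reports no verdict.
The state is a dict: "t": time; "joint_pos": joint angles; "joint_velocities": joint speeds; "effort": joint torques, N m; "position": TCP position; "orientation": TCP orientation; "contact_force": force on the tool from outside, world axes, zero at the start; "wrist_torque": the same for the moment, N m; "grip_width": finger opening in m.
Only numpy, scipy, OpenCV 4.12 (cv2) and the standard library are available. Lean on these libraries where they do the work, as an engineer would, in place of code of your own. Each camera call takes 0.05 s, during which the arm holds its last target.

TASK

With one fingertip hold the paddle of the fixture's spring clip down so that its foot lifts, and meanwhile with the other fingertip push the brake pad along the channel, beneath the foot, until its front is right against the end stop; then let the clip come up so that its foot clamps the pad, and take the hand away. Only push the pad, never pick it up or tip it, and leave the other things on the bench where they are.

Things in the scene. Friction and masses are not known exactly. Their poses are not given: they have to be found in the camera images.
- fixture: Brake-pad fixture screwed to the bench: grey base plate, x -160 to +64, y -45 to +89, top at z 12 (mm, fixture frame, used in all entries below). Origin at bench height under the pad's centre when the pad is fully home. x = direction in which the pad is pushed, y = towards the clip's paddle, z up. It carries the channel, end stop and spring clip.
- channel (a point): Middle of the channel's floor (fixture x -50, y 0, z 12), where the pad slides along x. Channel 48 wide, between two low rails (y 24 to 29 and -24 to -29, x -145 to +45, top at z 19), open at its -x end.
- stop (a point): Middle of the end stop's face at the channel's +x end (fixture x 46, y 0, z 19): a block 58 wide, top at z 26.
- clip: Steel spring clip, a see-saw on a shaft along fixture x at y 36, z 28 (posts at x -139 and 37, top z 34). +y side: paddle. -y side: arm arching over the channel to a foot. Pressing the paddle down (0.34 rad to its stop) lifts the foot; let go, it springs back and clamps the pad with about 4 N. Origin on the shaft at fixture x 0, axes as the fixture's when left alone; it turns about x.
- paddle (a point): Middle of the paddle's top: a flat strip, x -135 to -35, y 45 to 79. Left alone it slopes up outwards at 0.34 rad, this point at y 63, z 29; at its stop it is level, y 62, z 20. From z 25 down the pad passes under the foot. About 4 N here starts it, 8 N holds it fully down; a fingertip may slide along it while pressing.
- foot (a point): Middle of the underside of the clip's foot (foot spans x 8 to 26): y -2, z 24 left alone, too low for the pad (top at z 28), which it then blocks: pushing does not wedge it up. z 28 when resting on the pad, z 37 with the paddle at its stop. Arm's top at most z 62.
- pad: Flat brake pad, 0.25 kg, lying in the channel: dark steel backing plate 92 x 44 x 6 mm, on it a lining 84 x 38 x 10 mm. Origin: centre of its underside; x along its length and the channel. Starts with its centre at fixture x -42 to -65, front short of the foot. Push at its rear (-x) end, 46 mm from its centre (lining 42). Fully home its origin is at fixture x 0, y 0, z 12.
- socket: short steel wrench socket standing on end, 26 mm diameter, 38 mm tall; origin under its centre
- wrench: steel open-ended wrench, 160 mm long, lying flat; origin near the middle of its underside, x along its length
- spare_pad: second brake pad, the same shape as the pad in the fixture, lying loose on the bench away from the fixture; not to be used. Origin at the centre of its underside
- jar: round jar, 64 mm diameter, 70 mm tall; origin under its centre
- tray: open steel parts tray 100 x 130 x 35 mm; origin under its centre
- can: plain metal can, 66 mm diameter, 170 mm tall; origin under its centre
- block: small closed cardboard carton 90 x 60 x 40 mm; origin under its centre
Mind the look-alikes: they are no part of the job. What is shaped like the pad but orange is not meant.

How it is judged:
By the outcome, as a careful person would: the job done as asked, in the order asked, and still so for the second after the job is handed in, with the robot touching nothing.
It also fails if it takes over 35 s, if anything falls off the work surface, if the arm or the gripper's body presses on something with over 40 N, if the wrist force passes 120 N, or if a joint passes its speed limit or range.

## Working session

There is one attempt and no reset: what is moved stays moved. The work goes in short steps, Python scripts to look and compute and a tool call to move; the robot and the scene stay as the last step left them, time stands still between calls to the robot, and variables do not carry over. Pictures are saved under pics/ and viewed, and the job is handed in when it is done.

Besides the shell and the picture viewer there is one more tool, called after "Call:" as name(argument=value, ...) on one line, values as JSON. carry_out: Moves the arm, as the interface text tells. Its arguments: {"type":"object","properties":{"targets":{"type":"array"},"grip":{"type":"number"},"grip_force":{"type":"number"}},"required":["targets"]}

```bash
ls; mkdir -p pics; python3 - <<'E'
from rig import r
import cv2
print(r.observe()); print(r.tcp_to_grasp)
for n in ["scene","top"]:
    im=r.read_camera(n); cv2.imwrite(f"pics/{n}0.png",cv2.cvtColor(im,cv2.COLOR_RGB2BGR))
for n in ["scene","top","wrist"]: print(n,r.camera_model(n))
E
```

```text
pics
{'t': 0.0, 'joint_pos': array([ 1.17882532,  0.41189052, -0.01268607,  1.59700861,  0.00558857,
        1.13429734, -0.0822044 ]), 'joint_velocities': array([-0.0011367 ,  0.00030151,  0.00018939, -0.00058744,  0.00065683,
        0.00078049,  0.00029326]), 'effort': array([-2.58621736e-05, -5.87940323e+01,  6.41975440e-01, -2.91067815e+01,
       -5.36688894e-02,  1.82894839e-02,  1.33878925e-04]), 'position': array([ 0.1986344 , -0.59208019,  0.22182956]), 'orientation': array([-3.09901274e+00, -5.06100564e-01,  5.67920459e-04]), 'contact_force': array([ 0.36692581, -0.98522071, -0.04389104]), 'wrist_torque': array([-0.02706219,  0.02425932, -0.00548639]), 'grip_width': 0.08755826545122505}
0.0187
scene {'intrinsics': array([[487.80075765,   0.        , 273.11507581],
       [  0.        , 487.80075765, 203.73577988],
       [  0.        ,   0.        ,   1.        ]]), 'origin': array([ 1.78591016, -0.10091094,  0.83889555]), 'attitude': array([-1.68338337, -1.51066444,  0.8518417 ])}
top {'intrinsics': array([[495.57569638,   0.        , 281.45333099],
       [  0.        , 495.57569638, 206.66063786],
       [  0.        ,   0.        ,   1.        ]]), 'origin': array([0.3638535 , 0.01739636, 1.32249783]), 'attitude': array([-2.11532984,  2.1705761 , -0.15782099])}
wrist {'intrinsics': array([[342.52552767,   0.        , 275.85356257],
       [  0.        , 342.52552767, 216.43339232],
       [  0.        ,   0.        ,   1.        ]]), 'mount': array([[-7.08903350e-04, -9.70661959e-01, -2.40447204e-01,
         6.50237904e-02],
       [ 9.99999740e-01, -6.55884199e-04, -3.00528857e-04,
         8.52753256e-05],
       [ 1.34006407e-04, -2.40447355e-01,  9.70662172e-01,
        -1.61861752e-01],
       [ 0.00000000e+00,  0.00000000e+00,  0.00000000e+00,
         1.00000000e+00]])}
```

View pics/scene0.png

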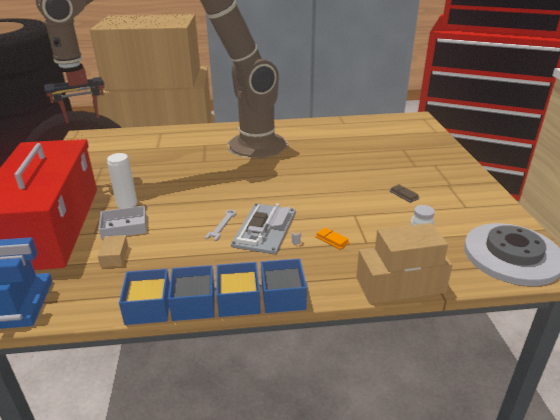

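View pics/top0.png

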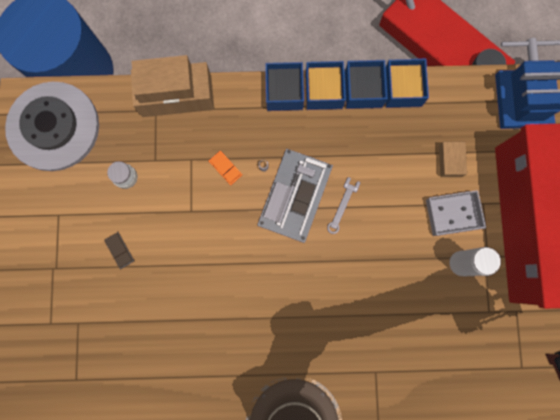

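```bash
python3 - <<'E'
import cv2
im=cv2.imread("pics/top0.png")
c=cv2.resize(im[140:250,245:365],None,fx=6,fy=5.4,interpolation=cv2.INTER_CUBIC)
c=cv2.resize(im[145:245,250:370],None,fx=6,fy=6,interpolation=cv2.INTER_CUBIC)
cv2.imwrite("pics/top0c.png",c)
im=cv2.imread("pics/scene0.png")
c=cv2.resize(im[195:260,200:310],None,fx=7,fy=7,interpolation=cv2.INTER_CUBIC)
cv2.imwrite("pics/scene0c.png",c)
E
```

```text
(no output)
```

View pics/top0c.png

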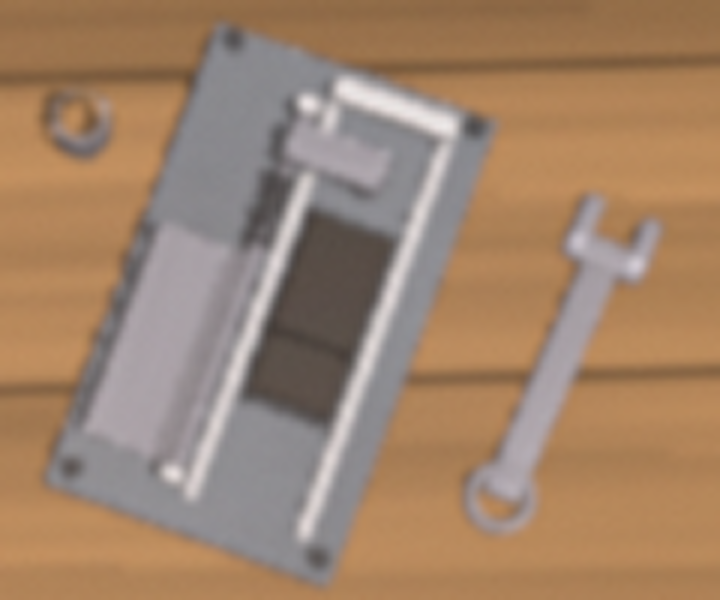

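View pics/scene0c.png

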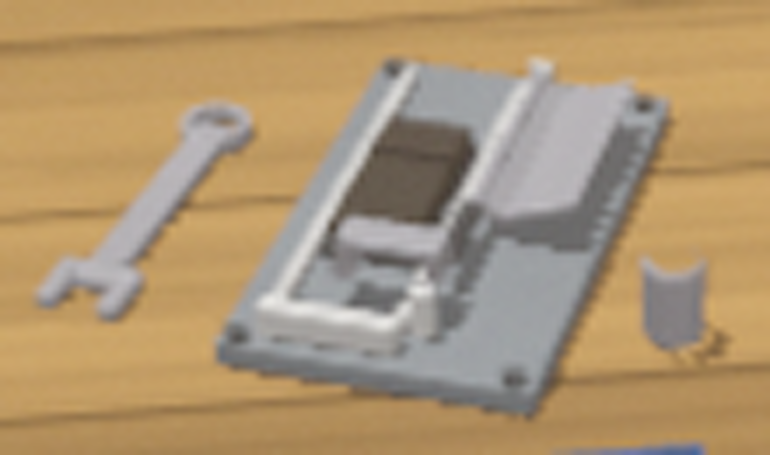

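```bash
cat > h.py <<'E'
import numpy as np, cv2
from scipy.spatial.transform import Rotation as R
from scipy.optimize import least_squares
def proj(P,m):
    A=R.from_rotvec(m["attitude"]).as_matrix(); p=(np.atleast_2d(P)-m["origin"])@A
    q=p@np.array(m["intrinsics"]).T; return q[:,:2]/q[:,2:]
def wristmodel(m,o):
    T=R.from_rotvec(o["orientation"]).as_matrix(); M=m["mount"]
    return dict(intrinsics=m["intrinsics"],origin=T@M[:3,3]+o["position"],attitude=R.from_matrix(T@M[:3,:3]).as_rotvec())
def ray(uv,m,z):
    A=R.from_rotvec(m["attitude"]).as_matrix(); d=A@np.linalg.inv(m["intrinsics"])@np.array([*uv,1.])
    return m["origin"]+d*(z-m["origin"][2])/d[2]
def fw(p,F):  # fixture mm -> world m
    x,y,a=p; F=np.atleast_2d(F)/1000.; c,s=np.cos(a),np.sin(a)
    return np.c_[x+c*F[:,0]-s*F[:,1],y+s*F[:,0]+c*F[:,1],F[:,2]]
def wf(p,W):
    x,y,a=p; W=np.atleast_2d(W); d=W[:,:2]-[x,y]; c,s=np.cos(a),np.sin(a)
    return 1000*np.c_[c*d[:,0]+s*d[:,1],-s*d[:,0]+c*d[:,1],W[:,2]]
def fit(obs,p0=(0.5,0,-0.4)):
    f=lambda p: np.concatenate([(proj(fw(p,F),m)-uv).ravel() for F,uv,m in obs])
    s=least_squares(f,p0); return s.x,s.fun.reshape(-1,2)
E
python3 - <<'E'
from h import *; from rig import r
t=r.camera_model("top"); s=r.camera_model("scene")
C=np.array([[64,89,12],[64,-45,12],[-160,-45,12],[-160,89,12.]])
ut=(np.array([[220,25],[493,122],[330,583],[45,485]])+.5)/6-.5+[250,145]
us=(np.array([[528,402],[218,350],[390,60],[668,98]])+.5)/7-.5+[200,195]
for obs in ([(C,ut,t)],[(C,us,s)],[(C,ut,t),(C,us,s)]):
    p,res=fit(obs); print(p,res.round(2).tolist())
np.save("p.npy",p)
for uv in [(245,395),(330,420),(310,210),(395,235)]:
    w=ray((np.array(uv)+.5)/6-.5+[250,145],t,.028); print(wf(p,w))
o=r.observe(); T=R.from_rotvec(o["orientation"]).as_matrix(); print(T.round(3)); print(fw(p,[[-110,31,60]])-o["position"], (fw(p,[[-110,31,60]])-o["position"])@T)
E
```

```text
[ 0.62859848 -0.05779562 -0.3737819 ] [[-0.52, -0.41], [0.53, -0.21], [-0.01, 0.71], [0.0, -0.13]]
[ 0.62913061 -0.05825165 -0.38473797] [[0.65, -0.3], [-0.65, -0.53], [-0.51, 0.21], [0.47, 0.66]]
[ 0.62863664 -0.058002   -0.37810607] [[-0.3, -0.52], [0.68, -0.13], [-0.2, 0.67], [-0.11, -0.37], [0.93, -0.51], [-0.46, -0.55], [-0.79, 0.13], [0.25, 0.42]]
[[-94.62965986  18.40305505  28.        ]]
[[-92.17571252 -20.42959011  28.        ]]
[[-6.78171834 19.75744884 28.        ]]
[[ -4.4262928  -19.43863549  28.        ]]
[[ 0.948  0.318 -0.001]
 [ 0.318 -0.948  0.001]
 [-0.    -0.001 -1.   ]]
[[ 0.33916277  0.60354033 -0.16191552]] [[ 0.51358983 -0.46403098  0.16251056]]
```

Call:
carry_out(targets=[{"translation":[0,0,-50],"yaw":0},{"translation":[0,0,-50],"yaw":0},{"translation":[0,0,-50],"yaw":0},{"translation":[34,-31,0],"yaw":0},{"translation":[34,-31,0],"yaw":0},{"translation":[34,-31,0],"yaw":0},{"translation":[34,-31,0],"yaw":0},{"translation":[34,-31,0],"yaw":0},{"translation":[34,-31,0],"yaw":0},{"translation":[34,-31,0],"yaw":0},{"translation":[34,-31,0],"yaw":0},{"translation":[34,-31,0],"yaw":0},{"translation":[34,-31,0],"yaw":0},{"translation":[34,-31,0],"yaw":0},{"translation":[34,-31,0],"yaw":0},{"translation":[34,-31,0],"yaw":0},{"translation":[34,-31,0],"yaw":0},{"translation":[34,-31,0],"yaw":0}])

```text
t: 1.9
position: [0.5348, 0.0121, 0.3725]
orientation: [3.1, 0.506, -0.0]
contact_force: [0.2, -0.8, 1.1]
grip_width: 0.0879
```

Call:
carry_out(targets=[{"translation":[0,0,0],"yaw":0.14},{"translation":[0,0,40],"yaw":0.14},{"translation":[0,0,40],"yaw":0.14},{"translation":[0,0,40],"yaw":0.14},{"translation":[0,0,40],"yaw":0.14},{"translation":[0,0,40],"yaw":0},{"translation":[0,0,0],"yaw":0},{"translation":[0,0,0],"yaw":0}], grip=110)

```text
t: 2.7
position: [0.5343, 0.0107, 0.173]
orientation: [-3.086, 0.586, 0.002]
contact_force: [0.6, 0.5, 0.7]
grip_width: 0.0501
```

```bash
python3 - <<'E'
from h import *; from rig import r
o=r.observe(); im=r.read_camera("wrist"); cv2.imwrite("pics/w1.png",cv2.cvtColor(im,cv2.COLOR_RGB2BGR))
np.save("o1.npy",o,allow_pickle=True)
p=np.load("p.npy"); print(o["t"],o["position"],wf(p,o["position"]),o["grip_width"],o["contact_force"],o["joint_pos"].round(2))
T=R.from_rotvec(o["orientation"]).as_matrix(); print(T.round(3),np.arctan2(T[1,0],T[0,0]))
E
```

```text
2.7 [0.53429125 0.01074858 0.17299306] [[-113.06137884   29.0657817   172.9930568 ]] 0.05008470590427098 [0.57873192 0.45299707 0.73344113] [ 0.24  0.35 -0.44  1.85  0.17  0.98 -2.22]
[[ 0.93  -0.367 -0.001]
 [-0.367 -0.93   0.   ]
 [-0.001  0.    -1.   ]] -0.37531492466326927
```

View pics/w1.png

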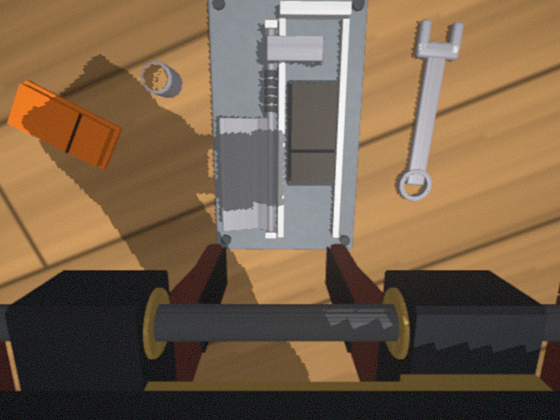

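```bash
python3 - <<'E'
import cv2
im=cv2.imread("pics/w1.png")
cv2.imwrite("pics/w1a.png",cv2.resize(im[0:130,200:380],None,fx=4.4,fy=4.4,interpolation=cv2.INTER_CUBIC))
cv2.imwrite("pics/w1b.png",cv2.resize(im[130:265,200:380],None,fx=4.4,fy=4.4,interpolation=cv2.INTER_CUBIC))
E
```

```text
(no output)
```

View pics/w1a.png

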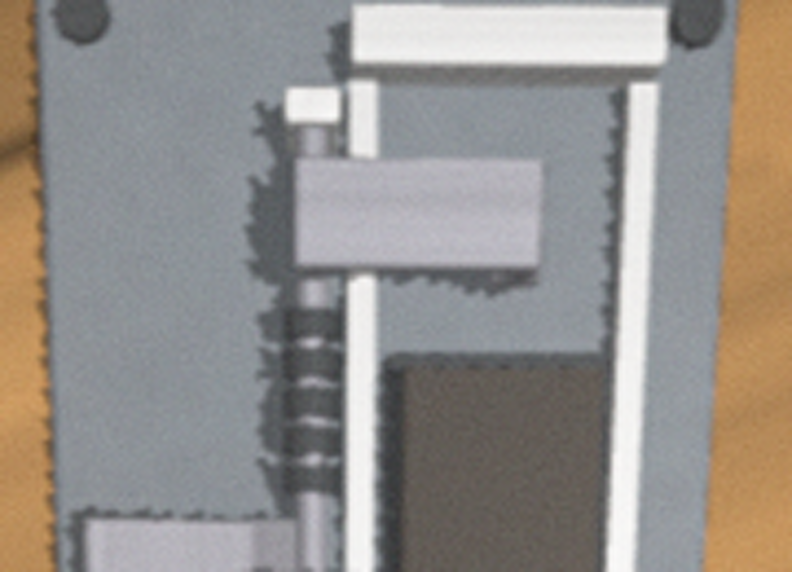

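View pics/w1b.png

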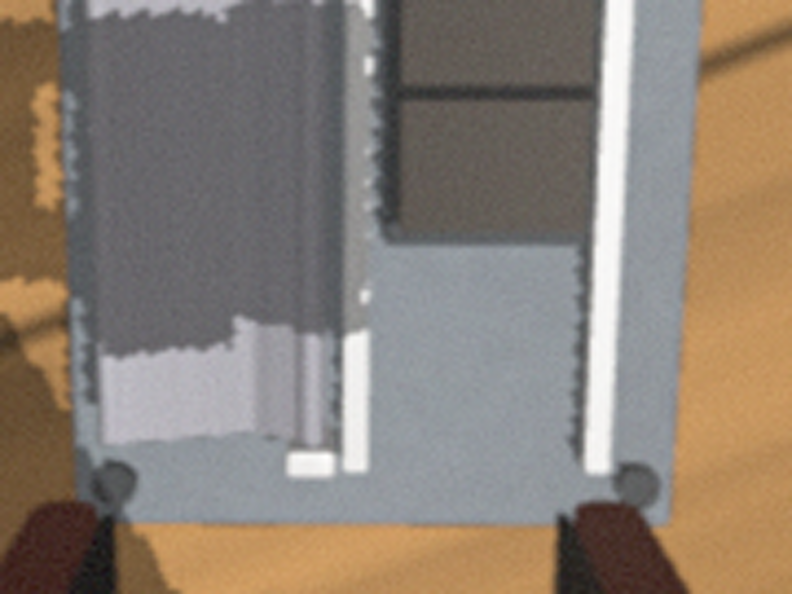

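```bash
python3 - <<'E'
from h import *; from rig import r
t=r.camera_model("top"); s=r.camera_model("scene"); o=np.load("o1.npy",allow_pickle=True).item(); w=wristmodel(r.camera_model("wrist"),o)
A=lambda L:(np.array(L)+.5)/4.4-.5+[200,0]
B=lambda L:(np.array(L)+.5)/4.4-.5+[200,130]
F=np.array([[-160,89,12],[-160,-45,12],[46,29,26],[46,-29,26],[-145,29,19],[-145,24,19],[-145,-24,19],[-145,-29,19]])
U=np.r_[B([[78,523],[668,523]]),A([[355,65],[667,65]]),B([[343,472],[368,472],[585,473],[612,473]])]
pw,res=fit([(F,U,w)]); print(pw,res.round(1).tolist())
C=np.array([[64,89,12],[64,-45,12],[-160,-45,12],[-160,89,12.]])
ut=(np.array([[220,25],[493,122],[330,583],[45,485]])+.5)/6-.5+[250,145]
us=(np.array([[528,402],[218,350],[390,60],[668,98]])+.5)/7-.5+[200,195]
pa,_=fit([(C,ut,t),(C,us,s),(F,U,w)]); print(pa); np.save("pw.npy",pw)
for n,uv,z in [("lin rear",B([[400,232]])[0],.028),("lin rear R",B([[585,232]])[0],.028),("plate rear L",B([[385,243]])[0],.018),("plate rear R",B([[580,243]])[0],.018),("lin front",A([[400,366]])[0],.028),("lin front R",A([[605,366]])[0],.028),("plate front",A([[400,353]])[0],.018)]:
    print(n,wf(pw,ray(uv,w,z)).round(1))
print("tcp",wf(pw,o["position"]))
E
```

```text
[ 0.62600894 -0.05993168 -0.38282802] [[0.0, 0.2], [0.6, 1.0], [-0.5, -0.6], [0.3, -0.0], [0.3, -0.2], [-0.2, -0.1], [0.2, -0.0], [-0.7, 0.0]]
[ 0.6262329  -0.05965454 -0.38150461]
lin rear [[-90.9  18.1  28. ]]
lin rear R [[-90.6 -19.8  28. ]]
plate rear L [[-94.7  20.8  18. ]]
plate rear R [[-94.4 -20.5  18. ]]
lin front [[-6.7 19.5 28. ]]
lin front R [[ -6.4 -19.7  28. ]]
plate front [[-3.  19.2 18. ]]
tcp [[-111.48069615   31.30315682  172.9930568 ]]
```

Call:
carry_out(targets=[{"translation":[0,0,30],"yaw":0.007},{"translation":[0,0,40],"yaw":0},{"translation":[0,0,40],"yaw":0},{"translation":[0,0,20],"yaw":0},{"translation":[0,0,5],"yaw":0},{"translation":[0,0,0],"yaw":0},{"translation":[0,0,0],"yaw":0}])

```text
t: 3.45
position: [0.5361, 0.0107, 0.0398]
orientation: [-3.083, 0.598, -0.005]
contact_force: [-1.3, -0.1, 1.0]
grip_width: 0.0501
```

```bash
cat > st.py <<'E'
from h import *; from rig import r
import sys
o=r.observe(); p=np.load("pw.npy"); T=R.from_rotvec(o["orientation"]).as_matrix()
print(round(o["t"],2),"fix",wf(p,o["position"]).round(2),"dyaw",round(float(np.arctan2(T[1,0],T[0,0])-p[2]),4),"F",o["contact_force"].round(1),"w",round(o["grip_width"]*1000,1), o["wrist_torque"].round(2))
if len(sys.argv)>1:
    for n in sys.argv[2:]:
        im=r.read_camera(n); cv2.imwrite(f"pics/{n}{sys.argv[1]}.png",cv2.cvtColor(im,cv2.COLOR_RGB2BGR))
        b=cv2.cvtColor(im,cv2.COLOR_RGB2BGR)
        c={"scene":b[180:275,190:330],"top":b[145:245,250:370],"wrist":b}[n]
        f=780/c.shape[1] if n!="wrist" else 1.3
        if n=="top": f=6
        cv2.imwrite(f"pics/{n}{sys.argv[1]}c.png",cv2.resize(c,None,fx=f,fy=f,interpolation=cv2.INTER_CUBIC))
E
python3 st.py 2 scene wrist
```

```text
3.45 fix [[-109.74   31.95   39.76]] dyaw -0.0005 F [-1.3 -0.1  1. ] w 50.1 [ 0.04 -0.02 -0.02]
```

View pics/wrist2.png

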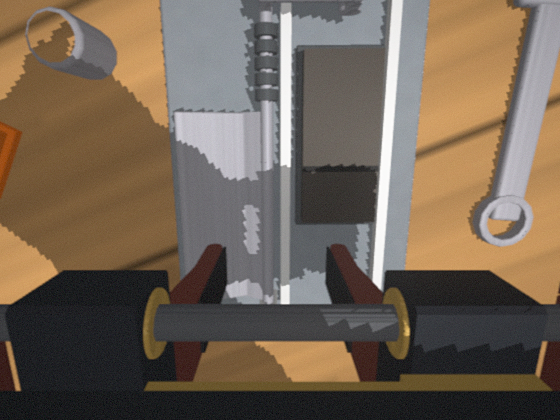

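View pics/scene2c.png

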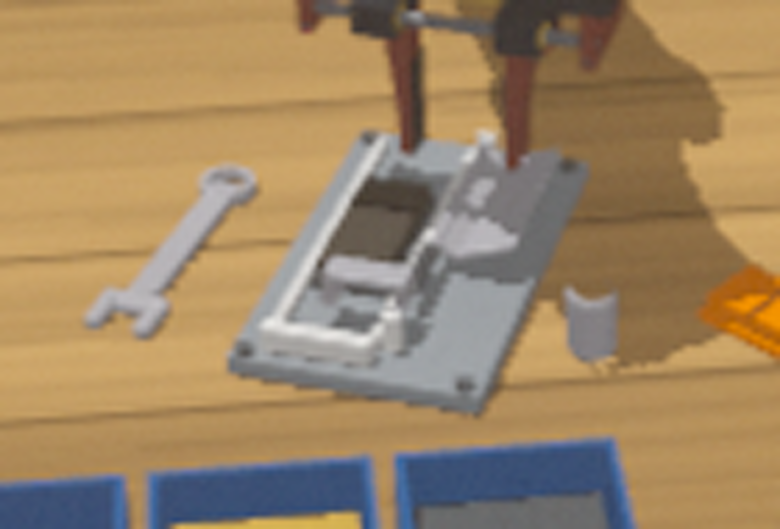

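Call:
carry_out(targets=[{"translation":[0,0,4],"yaw":0},{"translation":[0,0,4],"yaw":0},{"translation":[0,0,4],"yaw":0},{"translation":[0,0,3],"yaw":0},{"translation":[0,0,0],"yaw":0},{"translation":[0,0,0],"yaw":0}])

```text
t: 4.15
position: [0.5346, 0.0101, 0.0228]
orientation: [3.083, -0.599, 0.001]
contact_force: [-1.2, -2.3, 8.0]
grip_width: 0.0498
```

```bash
python3 st.py 3 scene wrist
```

```text
4.15 fix [[-110.95   30.86   22.81]] dyaw -0.0007 F [-1.2 -2.3  8. ] w 49.8 [-0.17  0.24  0.03]
```

View pics/scene3c.png

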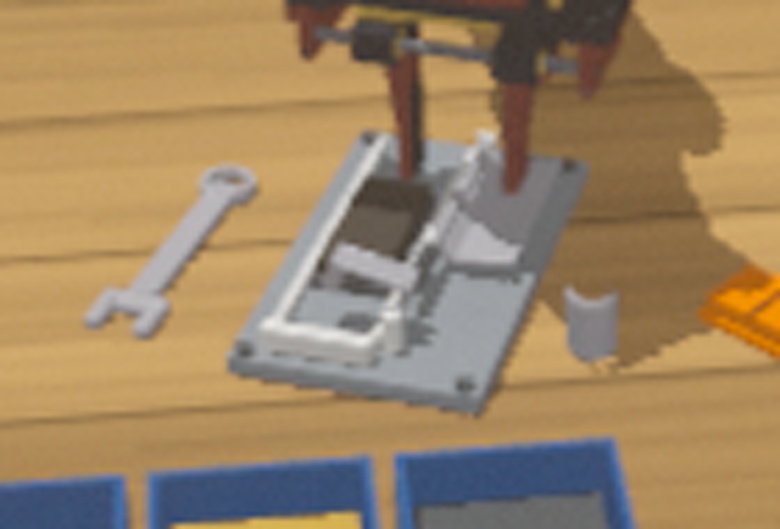

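View pics/wrist3.png

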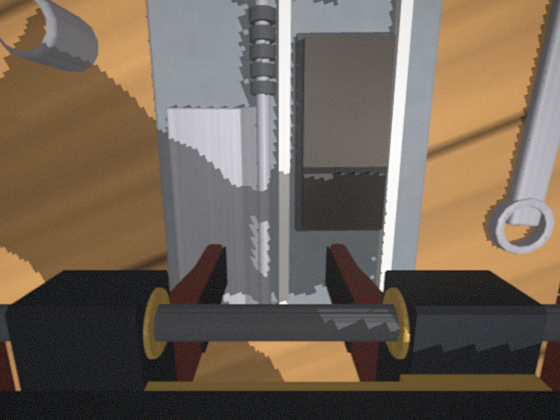

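Call:
carry_out(targets=[{"translation":[0,0,1.5],"yaw":0},{"translation":[4,0,0],"yaw":0},{"translation":[4,0,0],"yaw":0},{"translation":[4,0,0],"yaw":0},{"translation":[4,0,0],"yaw":0},{"translation":[4,0,0],"yaw":0},{"translation":[4,0,0],"yaw":0},{"translation":[0,0,0],"yaw":0}])

```text
t: 5.05
position: [0.5556, 0.0024, 0.021]
orientation: [3.084, -0.597, -0.004]
contact_force: [-4.2, 2.1, 8.6]
grip_width: 0.0497
```

```bash
python3 st.py 4 scene wrist
```

```text
5.05 fix [[-88.62  31.51  20.96]] dyaw 0.0004 F [-4.2  2.1  8.6] w 49.7 [0.62 0.99 0.08]
```

View pics/scene4c.png

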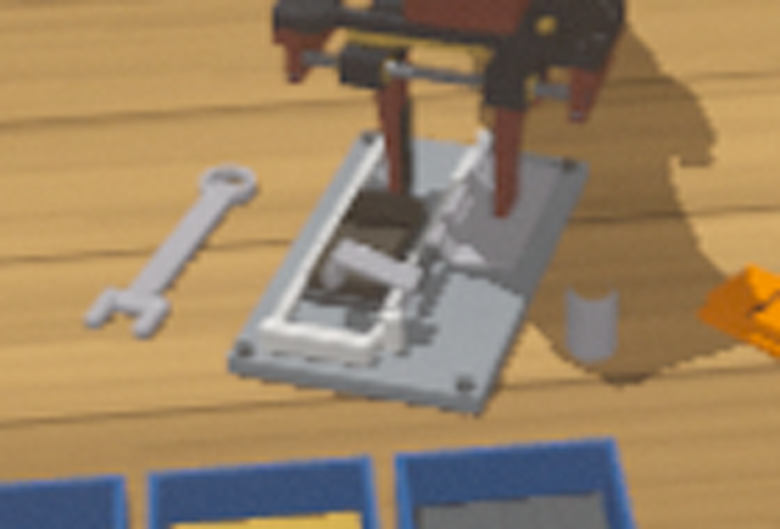

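View pics/wrist4.png

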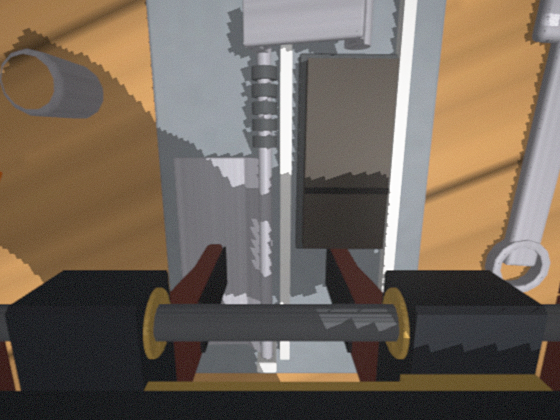

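Call:
carry_out(targets=[{"translation":[4,0,0],"yaw":0},{"translation":[4,0,0],"yaw":0},{"translation":[4,0,0],"yaw":0},{"translation":[4,0,0],"yaw":0},{"translation":[4,0,0],"yaw":0},{"translation":[4,0,0],"yaw":0},{"translation":[4,0,0],"yaw":0},{"translation":[2,0,0],"yaw":0},{"translation":[0,0,0],"yaw":0}])

```text
t: 6.05
position: [0.5831, -0.0086, 0.021]
orientation: [-3.084, 0.597, 0.005]
contact_force: [-4.5, 2.4, 7.5]
grip_width: 0.0499
```

```bash
python3 st.py 5 scene wrist
```

```text
6.05 fix [[-58.96  31.57  20.96]] dyaw 0.0005 F [-4.5  2.4  7.5] w 49.9 [0.7  1.15 0.16]
```

View pics/scene5c.png

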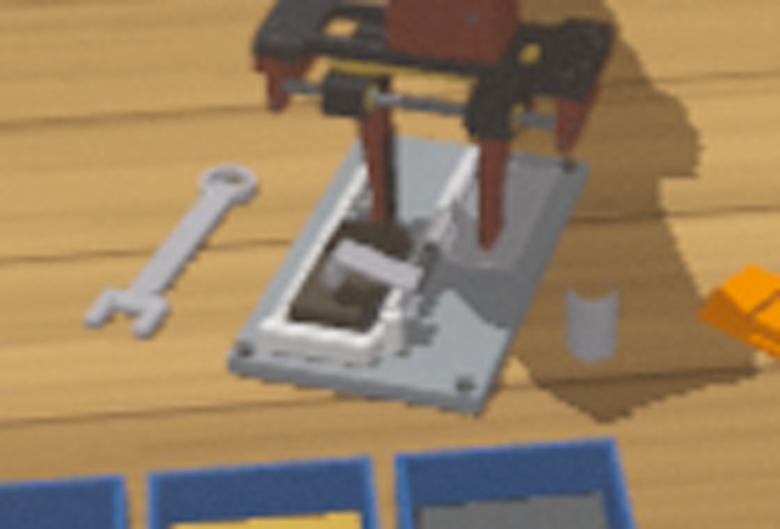

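View pics/wrist5.png

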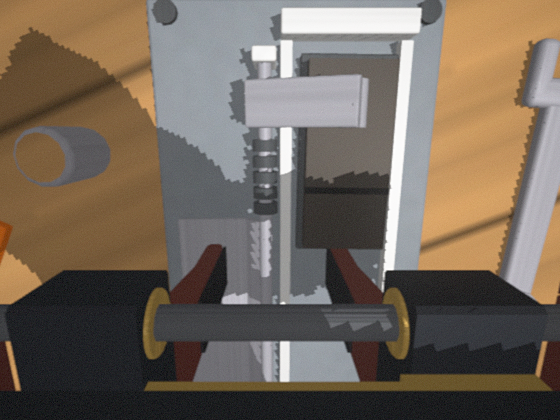

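Call:
carry_out(targets=[{"translation":[1.5,0,0],"yaw":0},{"translation":[1.5,0,0],"yaw":0},{"translation":[1.5,0,0],"yaw":0},{"translation":[1,0,0],"yaw":0},{"translation":[0,0,0],"yaw":0}])

```text
t: 6.65
position: [0.5878, -0.0106, 0.0209]
orientation: [3.084, -0.597, -0.005]
contact_force: [-6.3, 2.6, 8.8]
grip_width: 0.0498
```

Call:
carry_out(targets=[{"translation":[1,0,0],"yaw":0},{"translation":[0,0,0],"yaw":0}])

```text
t: 6.85
position: [0.5885, -0.0108, 0.0209]
orientation: [3.084, -0.597, -0.006]
contact_force: [-6.5, 2.5, 9.5]
grip_width: 0.0497
```

Call:
carry_out(targets=[{"translation":[1,0,0],"yaw":0},{"translation":[0,0,0],"yaw":0}])

```text
t: 7.05
position: [0.5885, -0.0108, 0.0208]
orientation: [3.084, -0.597, -0.009]
contact_force: [-9.8, 3.1, 12.2]
grip_width: 0.0497
```

```bash
python3 st.py
```

```text
7.05 fix [[-53.09  31.53  20.83]] dyaw 0.0007 F [-9.8  3.1 12.2] w 49.7 [ 0.93  2.19 -0.05]
```

Call:
carry_out(targets=[{"translation":[1,0,0],"yaw":0},{"translation":[1,0,0],"yaw":0},{"translation":[0,0,0],"yaw":0}])

```text
t: 7.35
position: [0.5886, -0.011, 0.0206]
orientation: [3.084, -0.596, -0.014]
contact_force: [-14.1, 4.5, 16.6]
grip_width: 0.0501
```

```bash
python3 st.py 6 scene wrist; python3 -c "
import cv2
b=cv2.imread('pics/wrist6.png');cv2.imwrite('pics/w6c.png',cv2.resize(b[0:150,220:460],None,fx=3.3,fy=3.3,interpolation=cv2.INTER_CUBIC))"
```

```text
7.35 fix [[-52.96  31.45  20.64]] dyaw 0.0008 F [-14.1   4.5  16.6] w 50.1 [ 1.21  3.31 -0.15]
```

View pics/wrist6.png

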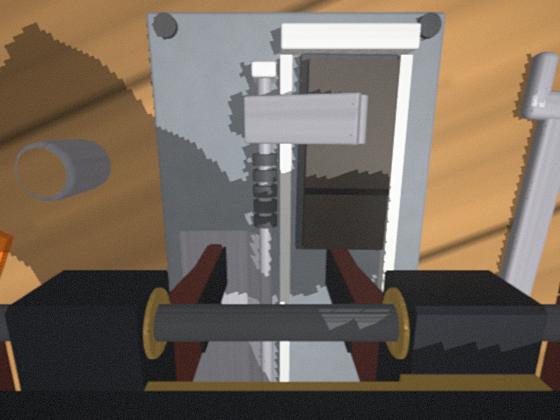

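View pics/scene6c.png

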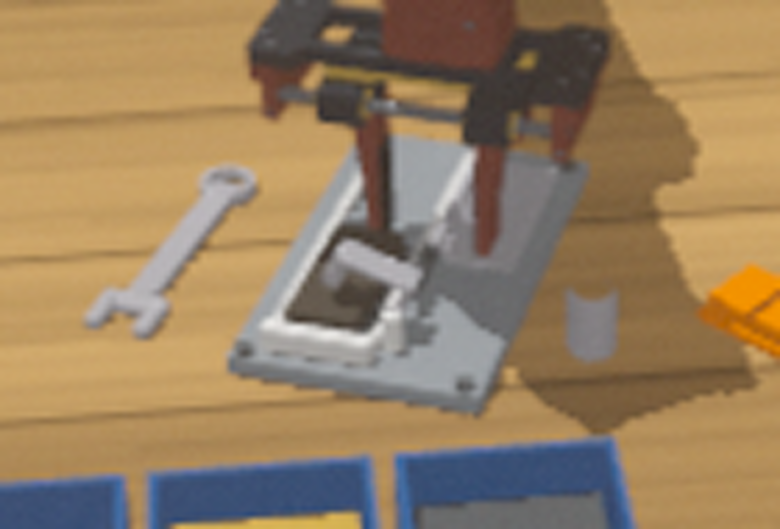

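View pics/w6c.png

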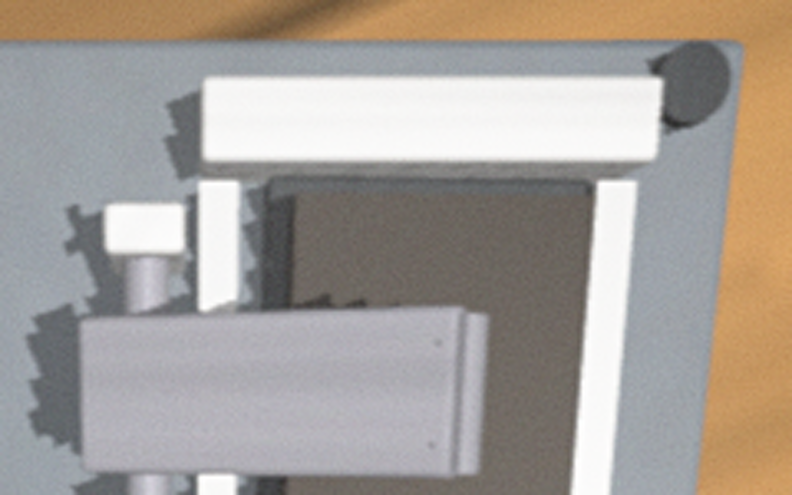

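Call:
carry_out(targets=[{"translation":[-1,0,0],"yaw":0},{"translation":[-1,0,0],"yaw":0},{"translation":[-2,0,0],"yaw":0},{"translation":[-2,0,0],"yaw":0},{"translation":[-2,0,0],"yaw":0},{"translation":[0,0,0],"yaw":0}])

```text
t: 8.05
position: [0.5882, -0.0102, 0.0223]
orientation: [-3.083, 0.599, -0.007]
contact_force: [2.5, -1.4, 6.4]
grip_width: 0.0498
```

```bash
python3 st.py 7 wrist; python3 -c "
import cv2
b=cv2.imread('pics/wrist7.png');cv2.imwrite('pics/w7c.png',cv2.resize(b[0:270,150:460],None,fx=2.2,fy=2.2,interpolation=cv2.INTER_CUBIC))"
```

```text
8.05 fix [[-53.62  31.99  22.29]] dyaw -0.0007 F [ 2.5 -1.4  6.4] w 49.8 [ 0.06 -0.68 -0.02]
```

View pics/w7c.png

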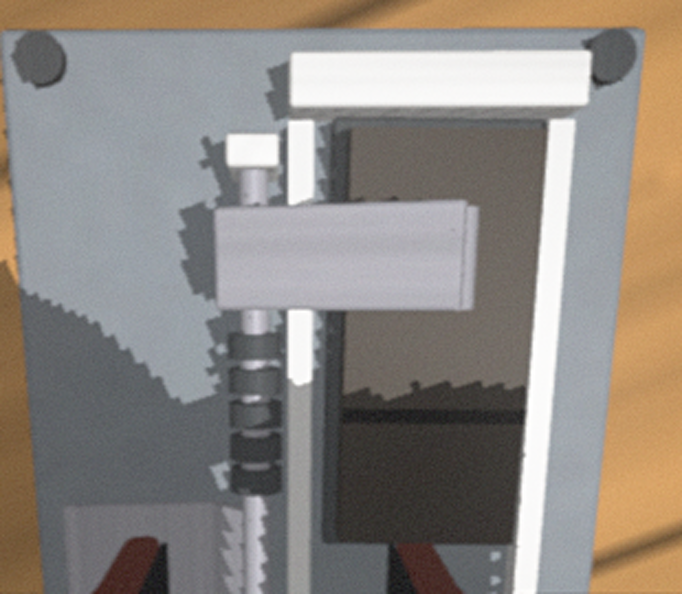

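Call:
carry_out(targets=[{"translation":[-2,0,0],"yaw":0},{"translation":[-2,0,0],"yaw":0},{"translation":[-1,0,0],"yaw":0},{"translation":[0,0,0],"yaw":0}])

```text
t: 8.5
position: [0.5841, -0.0087, 0.0224]
orientation: [-3.083, 0.599, -0.009]
contact_force: [3.9, -1.3, 7.0]
grip_width: 0.0499
```

```bash
python3 st.py
```

```text
8.5 fix [[-58.06  31.9   22.44]] dyaw -0.0011 F [ 3.9 -1.3  7. ] w 49.9 [-0.19 -0.94 -0.12]
```

Finger is 5 mm clear of the pad and the clip is still held down. Now lift slowly so the foot comes down gently.

Call:
carry_out(targets=[{"translation":[0,0,-1.5],"yaw":0},{"translation":[0,0,-1.5],"yaw":0},{"translation":[0,0,-1.5],"yaw":0},{"translation":[0,0,-1.5],"yaw":0},{"translation":[0,0,-2],"yaw":0},{"translation":[0,0,-3],"yaw":0},{"translation":[0,0,-6],"yaw":0},{"translation":[0,0,-15],"yaw":0},{"translation":[0,0,-30],"yaw":0},{"translation":[-10,0,-40],"yaw":0},{"translation":[-15,0,-40],"yaw":0},{"translation":[-15,0,-10],"yaw":0},{"translation":[0,0,0],"yaw":0},{"translation":[0,0,0],"yaw":0}])

```text
t: 9.9
position: [0.5443, 0.0063, 0.1736]
orientation: [3.084, -0.598, 0.002]
contact_force: [0.5, -0.2, -0.3]
grip_width: 0.0501
```

```bash
cat > m.py <<'E'
from h import *; from rig import r
o=r.observe(); im=cv2.cvtColor(r.read_camera("wrist"),cv2.COLOR_RGB2BGR); cv2.imwrite("pics/w8.png",im); np.save("o8.npy",o,allow_pickle=True)
cv2.imwrite("pics/w8c.png",cv2.resize(im[0:130,200:380],None,fx=4.4,fy=4.4,interpolation=cv2.INTER_CUBIC))
E
python3 m.py; python3 st.py 8 scene top
```

```text
9.95 fix [[-100.56   30.68  172.81]] dyaw -0.0007 F [-0.2 -0.2  0.4] w 50.3 [ 0.02 -0.03 -0.02]
```

View pics/w8.png

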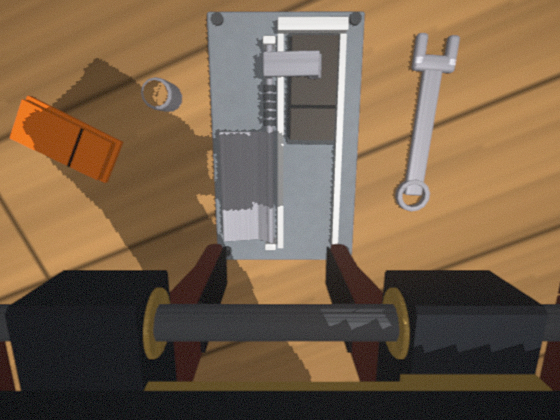

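View pics/w8c.png

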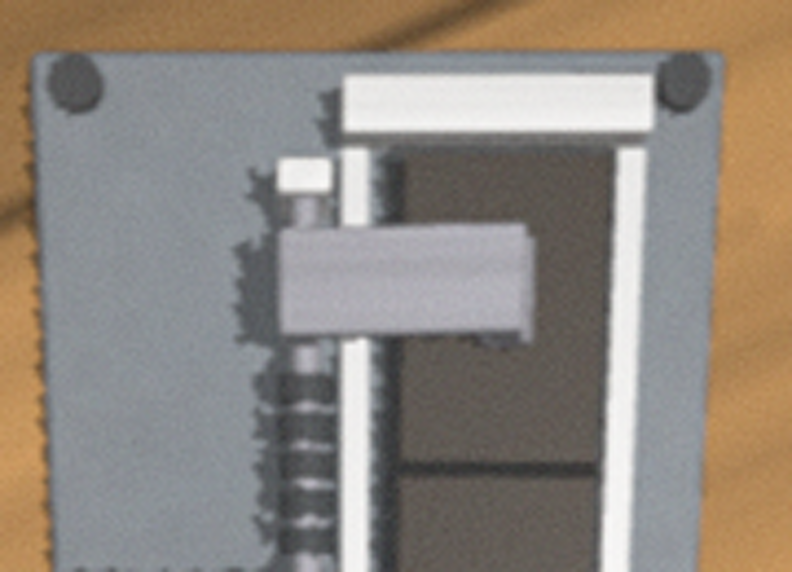

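View pics/scene8c.png

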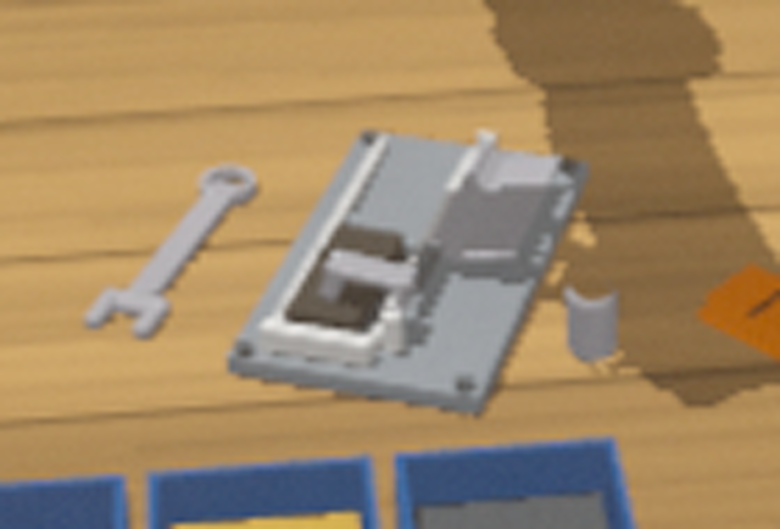

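```bash
python3 - <<'E'
from h import *; from rig import r
o=np.load("o8.npy",allow_pickle=True).item(); w=wristmodel(r.camera_model("wrist"),o)
b=cv2.imread("pics/w8.png"); 
cv2.imwrite("pics/w8d.png",cv2.resize(b[20:50,270:350],None,fx=9,fy=9,interpolation=cv2.INTER_CUBIC))
cv2.imwrite("pics/w8e.png",cv2.resize(b[120:160,270:350],None,fx=9,fy=9,interpolation=cv2.INTER_CUBIC))
p=np.load("pw.npy")
A=lambda L:(np.array(L)+.5)/4.4-.5+[200,0]
print(wf(p,ray(A([480,132]),w,.026)),wf(p,ray(A([480,155]),w,.028)))
E
```

```text
[[45.9148111   3.67416421 26.        ]] [[41.50756706  3.7628807  28.        ]]
```

View pics/w8d.png

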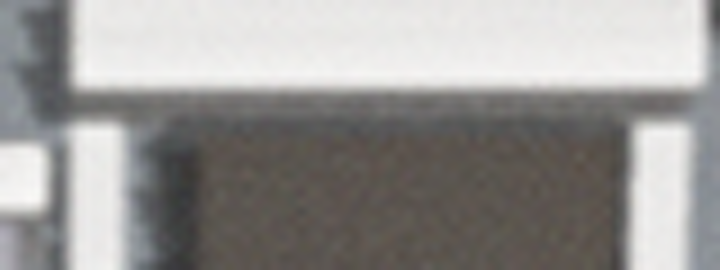

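View pics/w8e.png

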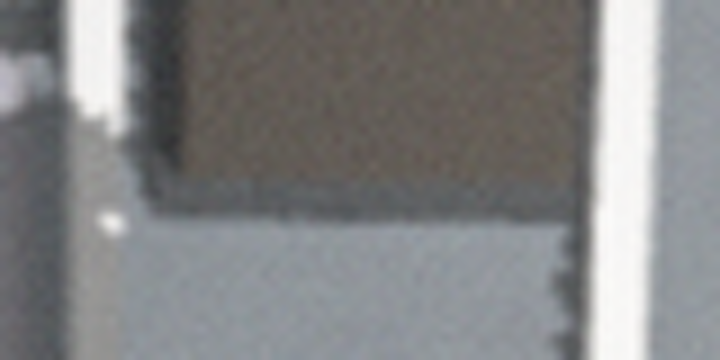

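```bash
python3 - <<'E'
from h import *; from rig import r
o=np.load("o8.npy",allow_pickle=True).item(); w=wristmodel(r.camera_model("wrist"),o); p=np.load("pw.npy")
E=lambda L:(np.array(L)+.5)/9-.5+[270,120]
D=lambda L:(np.array(L)+.5)/9-.5+[270,20]
for q,z in [(E([200,182]),.028),(E([560,182]),.028),(E([200,215]),.018),(E([560,217]),.018),(D([400,90]),.026),(D([250,126]),.028),(D([600,126]),.028)]: print(wf(p,ray(q,w,z)).round(1))
E
```

```text
[[-42.2  16.8  28. ]]
[[-42.3 -18.3  28. ]]
[[-45.7  16.3  18. ]]
[[-45.9 -20.   18. ]]
[[46.  -0.7 26. ]]
[[42.5 13.1 28. ]]
[[ 42.4 -18.7  28. ]]
```

View pics/top8.png

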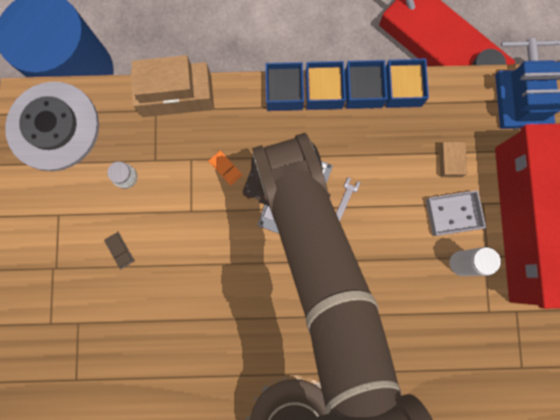

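The measured pad edges put its centre within about 0.3 mm of home. The foot rests on it, and the hand is about 170 mm above the bench, touching nothing. I'm handing in.

```bash
python3 -c "
from rig import r
print(r.sign_off())"
```

```text
the job is handed in; nothing more can be done
None
```

The pad is pushed home against the end stop and clamped by the clip's foot. I handed the job in at about 10 s of the 35 s allowed.

**What I did:** I located the fixture and pad in the camera pictures and set the fingers 50 mm apart. One fingertip held the paddle down at z ≈ 21 mm with about 8 N. The other pushed the pad under the raised foot until it stalled at the stop, where the force on the tool rose to about 22 N in all. I then backed off 5 mm, let the paddle up slowly and took the hand away to 173 mm above the bench.

**Last checks:**
- **Pad position:** the wrist picture puts the lining from x = -42.3 to +42.4 mm and the plate's rear at -45.8 mm, so the pad's centre is at 0 ± 0.3 mm.
- **Clip:** the foot rests on the lining, and the paddle has sprung back part-way.
- **Contact:** the force on the hand is about 0 N.
- **Other things:** the can, tray, block, jar, wrench, socket, spare pad and orange pad all look unmoved.

**Disagreements:** the first fixture estimate, from the scene and top cameras, differed from the wrist camera's by about 2–3 mm. I used the wrist one, which agreed with the stop contact to about 1 mm. On the first back-off, friction on the paddle held the finger, so I backed off a little further before lifting.

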